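Push the loose cast stick out of the mould

TASK

Each of the three holes in the aluminium mould block holds a blue cast stick; they look alike, but only one has come loose and the other two are stuck fast. Take the red-handled push rod out of its slanted rest, find the loose stick by feel, and push it down and out with the rod until the rod's brass collar sits on top of the block, then leave the rod standing upright there and let go. Leave the squeeze bottle, the cup and the jar standing where they are.

Things in the scene. Friction and masses are not known exactly. Their poses are not given: they have to be found in the camera images.
- rod: Push rod, 146 mm long, 120 g, round about its z axis, which points from steel tip to handle end. Origin: centre of the brass collar's underside (28 mm diameter, z 0 to 6 mm). Red handle, 20 mm diameter, z 6 to 66 mm; steel shaft, 10 mm diameter, z 0 to -80 mm, tip bevelled. It starts leaning about 0.5 rad from vertical, collar on the rest's rim, handle free; draw it out along its own axis.
- rod_tip (a point): the end of the rod's shaft, on its axis, 80 mm below the collar's underside
- rest: Fixed dark wooden rest. Origin: centre of its base plate (130 x 80 x 12 mm) on the bench. A square sleeve (29 mm outside, 13 mm inside, 60 mm long, open at both ends) leans 0.5 rad towards the rest's -x axis, which points roughly to the robot; its upper rim's centre is at x -20, z 100 mm.
- block: Fixed aluminium mould block, 60 mm (x) x 180 mm (y), on end legs; top 135 mm above the bench. Origin: on the bench under its centre; z up. Each of its 3 holes holds a 30 mm blue stick, its top starting 15 mm below the mouth. The loose one, in any hole, slides down steadily at a push of about 8 to 10 N, stays where left and can go 75 mm down. The stuck two do not move at 25 N.
- mouth_a (a point): Hole at the block's y -55 mm: round, 12.6 mm diameter, vertical, right through the block, with a 2 mm bevelled mouth. Point on its axis in the block's top face, 135 mm above the bench; z up
- mouth_b (a point): Middle hole of the block (y 0): round, 12.6 mm diameter, vertical, right through the block, with a 2 mm bevelled mouth. Point on its axis in the block's top face, 135 mm above the bench; z up
- mouth_c (a point): Hole at the block's y 55 mm: round, 12.6 mm diameter, vertical, right through the block, with a 2 mm bevelled mouth. Point on its axis in the block's top face, 135 mm above the bench; z up
- squeeze: Bystander: loose white squeeze bottle with red cap, 60 mm diameter, 150 mm tall; origin at the centre of its underside
- cup: Bystander: loose white cup, 72 mm diameter, 70 mm tall; origin at the centre of its underside
- jar: Bystander: loose amber jar with black cap, 60 mm diameter, 90 mm tall; origin at the centre of its underside
Mind the look-alikes: they are no part of the job. Of the things like the rod, leave any that is pink or purple; of the rest the smaller one is meant.

How it is judged:
By the outcome, as a careful person would: the job done as asked, in the order asked, and still so for the second after the job is handed in, with the robot touching nothing.
It also fails if it takes over 58 s, if anything falls off the work surface, if the arm or the gripper's body presses on something with over 40 N, if the wrist force passes 120 N, or if a joint passes its speed limit or range.

ROBOT

A 6-joint arm with a two-finger parallel gripper is mounted at the origin on the work surface. World frame = base frame: x ahead of the robot, y to its left, z up, the work surface at z = 0. Lengths are in m, angles in rad, forces in N, time in s.
With the tool pointing down it reaches from about 0.3 to 1 m from the base axis. Payload 5.1 kg.
Tool frame: the origin (TCP) lies between the finger pads; the fingertips stand 22 mm ahead of it and the grasp point (between the pads) lies 3 mm ahead of it (arm.finger_overhang is the distance from the TCP to the fingertips, in m); z points along the fingers, y is the line along which they close (so a half turn about z gives the same grasp; the last joint's range is limited). The gripper opens to 95 mm and grips with 3 to 60 N. Pads are 20 mm wide; open, the fingers measure 119 mm over their backs; the gripper's body (75 mm by 180 mm) begins 59 mm behind the grasp point.
Start: joints at [1.089, 0.124, 1.65, -0, 1.367, -0.083], TCP at [0.252, 0.599, 0.237] pointing down, gripper open.
Joint ranges: [-2.61, 2.61], [-1.02, 2.33], [0.03, 2.71], [-1.35, 4.49], [0.32, 2.68], [-2.91, 2.91]. Speed limits (rad/s): [2.57, 2.57, 3.14, 3.14, 3.14, 3.14].

INTERFACE

Orientations are given as a 3x3 rotation matrix whose columns are the frame's x, y, z axes.
In Python, from workcell import sense, grab_frame, get_calibration, job, spotter, arm gives the robot as it stands.
- The arm moves only by the tool drive_tool, never from a script. Its argument "series" is a list of rows, each an object of numbers: "rx", "ry", "rz": the turn, a rotation vector about the tool's x, y, z in rad; "x", "y", "z": the shift along the tool's x, y, z in cm; "fingers": the finger opening in cm, from 0 to 9.51. In form: [{"rx": .., "ry": .., "rz": .., "x": .., "y": .., "z": .., "fingers": ..}, ...]. A call has 1 to 8 rows; each row is the pose to reach, as a shift and turn from the pose commanded when the call began, along the tool's axes at that moment; what a row does not reach only later rows make up. A row lasts 1/10 s, in which the tool goes at most 50 mm and 8.59 degrees, less where a joint would pass 70% of its speed; a pose out of reach is approached as far as the arm can. A call with a gripper value outside its range is refused whole. The fingers move at their own pace and stop on an object; "squeeze" is the grip in N (left out, the last holds). Time passes only in rows, so rows that repeat a pose let the fingers close. It gives the time, the measured TCP pose, the force, the opening and the grip force at its end, in the units of the state.
- sense(): the state, without advancing time (a new reading comes with each control period).
- grab_frame(name): name is "side" or "top" or "wrist"; returns the picture (480x640x3 uint8, red, green, blue); there is no depth.
- get_calibration(name): a dict with "K" (3x3 intrinsics, pixels), "k1" (the pictures are not rectified: a ray, as slopes to the right and down, at radius r is drawn at 1 + k1 r^2 times it, then the intrinsics apply), "cam_to_world" (4x4, takes a point from camera to world coordinates). Camera axes: x right, y down, z forward; pixel columns grow to the right and rows downward; lengths in m; the calibration is good to about 2 mm. A picture is of the moment at which its call begins: read the wrist's pose just before it. get_calibration takes no time and is no camera call; for the wrist camera it gives the pose at the moment of the call.
- job.job_done(): hands the job in; it is judged then, once.
Trained networks look in the newest picture that a camera, given by its name, has taken for a name from the list of things; names that differ only in an ending like _2 or _b are one class to them, and where a whole thing is asked for, a point or a joint stands for the part that bears it (a point fixed in the world has none). Each returns a list of dicts, best first, with "conf" (0 to 1); they miss things now and then, are a little off and sometimes report something else, mostly with a low value. They report only what shows in the picture. A call takes as long as a camera call. They do not tell look-alikes from the thing itself.
- spotter.find_in(thing, camera): "centre" ([x, y, z] in m, in world coordinates, good to about 4 mm: the middle of the surface that is visible of it).
- spotter.cut_out(thing, camera): "region" (480x640 bool, what is visible of it).
The state is a dict: "time": time; "q": joint angles; "qvel": joint speeds; "tau": joint torques, N m; "tcp_pos": TCP position; "ee_rot": TCP orientation; "contact_force": force on the tool from outside, world axes, zero at the start; "moment": the same for the moment, N m; "gripper_width": finger opening in m; "grip_force": force on a finger pad.
Only numpy, scipy, OpenCV 4.12 (cv2) and the standard library are available. Lean on these libraries where they do the work, as an engineer would, in place of code of your own. Each camera call takes 0.05 s, during which the arm holds its last target. There are 200 camera calls.

## Working session

There is one attempt and no reset: what is moved stays moved. The work goes in short steps, Python scripts to look and compute and a tool call to move; the robot and the scene stay as the last step left them, time stands still between calls to the robot, and variables do not carry over. Pictures are saved under pics/ and viewed, at most 10 in all, crops included, and the job is handed in when it is done.

Besides the shell and the picture viewer there is one more tool, called as name(argument=value, ...), one argument or row to a line, values as JSON. drive_tool: Moves the arm, as the interface text tells. Its arguments: {"type":"object","properties":{"series":{"type":"array"},"squeeze":{"type":"number"}},"required":["series"]}

```bash
mkdir -p pics
cat > h.py <<'E'
import numpy as np, cv2
from workcell import sense, grab_frame, get_calibration, job, spotter, arm
def snap(c,n):
    im=grab_frame(c); cv2.imwrite(f'pics/{n}.png',im[:,:,::-1]); return im
def ray(c,u,v,cal=None):
    cal=cal or get_calibration(c);K=np.array(cal['K']);k=cal['k1']
    d=np.array([(u-K[0,2])/K[0,0],(v-K[1,2])/K[1,1]]);s=d.copy()
    for _ in range(20): s=d/(1+k*(s@s))
    T=np.array(cal['cam_to_world']);r=T[:3,:3]@np.array([s[0],s[1],1]);return T[:3,3],r/np.linalg.norm(r)
def atz(c,u,v,z,cal=None):
    o,r=ray(c,u,v,cal);return o+r*(z-o[2])/r[2]
def proj(c,P,cal=None):
    cal=cal or get_calibration(c);T=np.array(cal['cam_to_world']);K=np.array(cal['K'])
    p=T[:3,:3].T@(np.array(P)-T[:3,3]);s=p[:2]/p[2];s=s*(1+cal['k1']*(s@s));return K[:2,:2]@s+K[:2,2]
def tri(c1,uv1,c2,uv2):
    o1,r1=ray(c1,*uv1);o2,r2=ray(c2,*uv2)
    A=np.c_[r1,-r2];t=np.linalg.lstsq(A,o2-o1,rcond=None)[0]
    a,b=o1+t[0]*r1,o2+t[1]*r2;return (a+b)/2,np.linalg.norm(a-b)
E
python3 - <<'E'
from h import *
np.set_printoptions(precision=4,suppress=True)
for c in ['side','top']:
    im=snap(c,c+'0'); cal=get_calibration(c); print(c,cal['K'],cal['k1'],cal['cam_to_world'])
    for t in ['rod','rest','block','squeeze','cup','jar']:
        for d in spotter.find_in(t,c)[:4]: 
            p=np.array(d['centre']);print(t,round(d['conf'],2),p,proj(c,p).round())
E
```

```text
side [[606.0276   0.     318.5563]
 [  0.     606.0276 241.3328]
 [  0.       0.       1.    ]] 0.05739161035001784 [[ 0.6976 -0.4207  0.5799 -0.075 ]
 [-0.7165 -0.4123  0.5628 -0.6915]
 [ 0.0023 -0.8081 -0.589   0.7422]
 [ 0.      0.      0.      1.    ]]
rod 0.95 [ 0.4986 -0.2006  0.1298] [348. 273.]
rod 0.73 [ 0.5505 -0.034   0.0199] [300. 267.]
rod 0.67 [ 0.3838 -0.3788  0.0338] [386. 419.]
rod 0.63 [ 0.6697 -0.3827  0.0196] [494. 326.]
rest 0.74 [ 0.5221 -0.2221  0.0111] [364. 326.]
block 0.62 [0.519  0.1879 0.0918] [211. 198.]
squeeze 0.89 [0.6927 0.1774 0.0741] [278. 177.]
cup 0.87 [0.7135 0.0062 0.0476] [342. 213.]
cup 0.62 [0.518  0.1859 0.0902] [211. 199.]
jar 0.8 [ 0.6971 -0.2301  0.0619] [432. 260.]
jar 0.59 [ 0.5229 -0.2198  0.0111] [364. 326.]
top [[459.2331   0.     315.7663]
 [  0.     459.2331 237.1362]
 [  0.       0.       1.    ]] -0.07570230650568656 [[ 0.0046 -0.9961  0.0887  0.4891]
 [-0.9999 -0.0034  0.0143 -0.0586]
 [-0.0139 -0.0887 -0.996   1.1485]
 [ 0.      0.      0.      1.    ]]
rod 0.92 [ 0.3965 -0.3682  0.0292] [450. 317.]
rod 0.75 [ 0.6655 -0.384   0.023 ] [453. 207.]
rod 0.61 [ 0.5111 -0.196   0.1349] [385. 268.]
rod 0.59 [ 0.558  -0.0283  0.0217] [310. 250.]
rest 0.93 [ 0.5409 -0.2038  0.0116] [381. 257.]
block 0.8 [0.5346 0.2115 0.136 ] [201. 257.]
squeeze 0.74 [0.6966 0.1894 0.0982] [216. 188.]
cup 0.67 [0.7339 0.0177 0.0261] [292. 179.]
jar 0.77 [ 0.7117 -0.213   0.0913] [389. 183.]
```

View pics/side0.png

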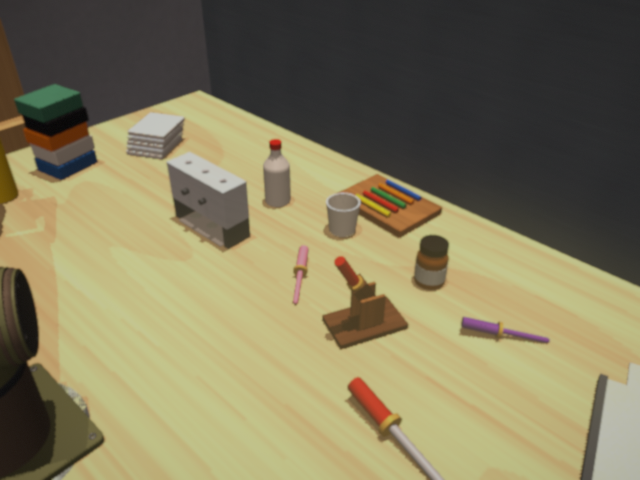

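View pics/top0.png

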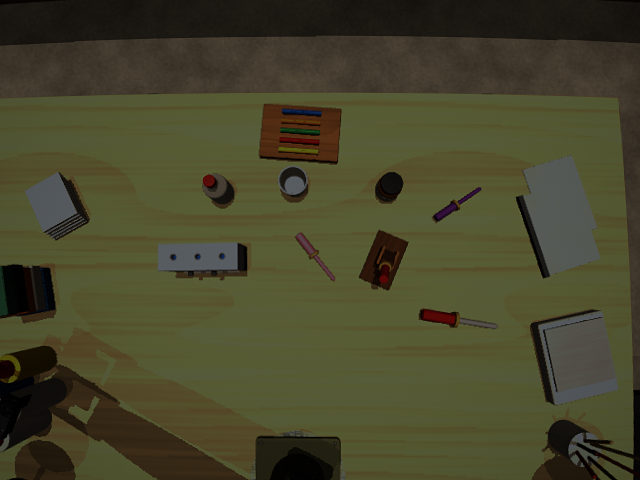

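The target rod stands in the rest (side 348,273; top 385,268). The red rod lying at top (450,317) is larger, and the other two are pink and purple. The hole mouths show in the top picture at about (173,257), (197,256) and (222,257).

Run:
```python
from h import *
np.set_printoptions(precision=4,suppress=True)
s=sense();print(s['tcp_pos'],s['ee_rot'],s['contact_force'],s['gripper_width'])
cw=get_calibration('wrist');R=np.array(s['ee_rot']);T=np.array(cw['cam_to_world'])
print('wrist in tool',R.T@(T[:3,3]-s['tcp_pos']),R.T@T[:3,:3],cw['K'][0])
grab_frame('top')
m=spotter.cut_out('rest','top')[0]['region'].astype(np.uint8)
ct=max(cv2.findContours(m,0,1)[0],key=cv2.contourArea)[:,0]
w=np.array([atz('top',u,v,.012)[:2] for u,v in ct],np.float32)
r=cv2.minAreaRect(w);print('rest',r,cv2.boxPoints(r))
for i in [(173,257),(197.5,256),(222,257)]: print(atz('top',*i,.135))
grab_frame('side')
for c in['top','side']:
  for d in spotter.cut_out('rod',c):
    m=d['region'];v,u=np.nonzero(m);print(c,d['conf'],u.mean(),v.mean(),m.sum())
print(arm, [a for a in dir(arm) if a[0]!='_'])
```

```text
[0.2524 0.599  0.2367] [[-0.9215  0.3883 -0.    ]
 [ 0.3883  0.9215  0.    ]
 [ 0.      0.     -1.    ]] [-0.6948 -0.675  -0.041 ] 0.09486612329771384
wrist in tool [ 0.0852 -0.     -0.1488] [[ 0.0004 -0.9544 -0.2986]
 [ 1.      0.0004  0.0003]
 [-0.0002 -0.2986  0.9544]] [418.3738   0.     321.0086]
rest ((0.5361260771751404, 0.2422294318675995), (0.07670298218727112, 0.22301480174064636), 1.5240212678909302) [[0.4948 0.3527]
 [0.5008 0.1297]
 [0.5774 0.1318]
 [0.5715 0.3547]]
[0.5337 0.2747 0.135 ]
[0.5363 0.2192 0.135 ]
[0.5343 0.1641 0.135 ]
top 0.66 389.03006329113924 186.8259493670886 632
top 0.64 311.57622739018086 252.45219638242895 387
top 0.61 454.9250720461095 204.7435158501441 347
top 0.6 384.13004484304935 271.5919282511211 223
top 0.57 452.3715596330275 318.8608562691131 654
top 0.43 292.35893854748605 180.79329608938548 716
side 0.71 497.5535483870968 329.0361290322581 775
side 0.69 299.7877551020408 271.234693877551 490
<Robot object at 0x7f1861fc0050> ['Unreachable', 'finger_overhang']
```

drive_tool(
  series=[
    {"x":-4.1,"y":-2.4,"z":-0.5},
    {"x":-8.2,"y":-4.8,"z":-1},
    {"x":-12.3,"y":-7.2,"z":-1.5},
    {"x":-16.4,"y":-9.6,"z":-2},
    {"x":-20.4,"y":-12,"z":-2.5},
    {"x":-24.5,"y":-14.4,"z":-3},
    {"x":-28.6,"y":-16.8,"z":-3.5},
    {"x":-32.6,"y":-19.2,"z":-3.5},
  ],
)

```text
invalid input at $.series[0]: expected keys rx, ry, rz, x, y, z, fingers
```

drive_tool(
  series=[
    {"x":-4.1,"y":-2.4},
    {"x":-8.2,"y":-4.8},
    {"x":-8.2,"y":-4.8},
    {"x":-8.2,"y":-4.8},
  ],
)

```text
invalid input at $.series[0]: expected keys rx, ry, rz, x, y, z, fingers
```

Run:
```python
from h import *
np.set_printoptions(precision=4,suppress=True)
s=sense();print(s['time'],s['tcp_pos'],s['ee_rot'],s['qvel'])
cal=get_calibration('wrist');im=snap('wrist','w1')
print([proj('wrist',p,cal).round() for p in [(.5337,.2747,.135),(.5363,.2192,.135),(.5343,.1641,.135)]])
np.save('cal1.npy',cal,allow_pickle=True)
```

```text
0.95 [0.2524 0.599  0.2366] [[-0.9215  0.3883 -0.    ]
 [ 0.3883  0.9215 -0.    ]
 [ 0.     -0.     -1.    ]] [-0.0012  0.0012  0.0018 -0.0025  0.0005  0.0002]
[array([136., 602.]), array([ 96., 609.]), array([ 59., 611.])]
```

View pics/w1.png

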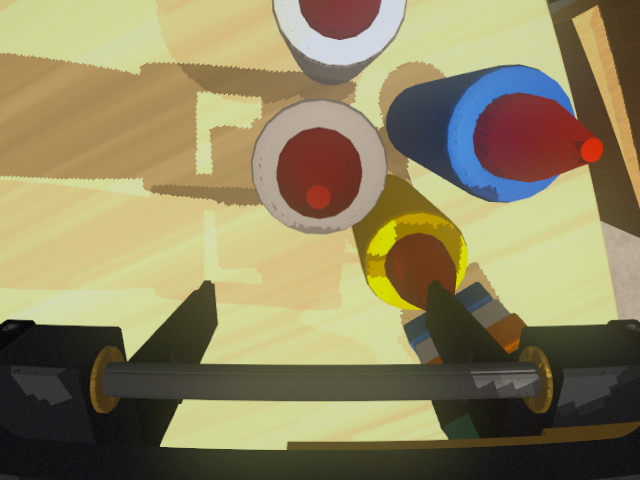

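The wrist picture shows clutter (bottles around 320,170 and 430,260) under the start pose, so I'll lift first. The move rows also need all seven keys.

drive_tool(
  series=[
    {"rx":0,"ry":0,"rz":0,"x":0,"y":0,"z":-5,"fingers":9.5},
    {"rx":0,"ry":0,"rz":0,"x":-4.1,"y":-2.4,"z":-6,"fingers":9.5},
    {"rx":0,"ry":0,"rz":0,"x":-8.2,"y":-4.8,"z":-6,"fingers":9.5},
    {"rx":0,"ry":0,"rz":0,"x":-12.3,"y":-7.2,"z":-6,"fingers":9.5},
    {"rx":0,"ry":0,"rz":0,"x":-16.4,"y":-9.6,"z":-6,"fingers":9.5},
    {"rx":0,"ry":0,"rz":0,"x":-20.5,"y":-12,"z":-6,"fingers":9.5},
    {"rx":0,"ry":0,"rz":0,"x":-24.6,"y":-14.4,"z":-6,"fingers":9.5},
    {"rx":0,"ry":0,"rz":0,"x":-28.7,"y":-16.8,"z":-6,"fingers":9.5},
  ],
)

```text
time: 1.8
tcp_pos: [0.4525, 0.3311, 0.297]
ee_rot: [[-0.922, 0.388, 0.001], [0.388, 0.922, 0.0], [-0.0, 0.001, -1.0]]
contact_force: [0.1, 0.6, 0.1]
gripper_width: 0.0953
grip_force: 0.0
```

drive_tool(
  series=[
    {"rx":0,"ry":0,"rz":0,"x":-4.1,"y":-2.4,"z":0,"fingers":9.5},
    {"rx":0,"ry":0,"rz":0,"x":-8.2,"y":-4.8,"z":1,"fingers":9.5},
    {"rx":0,"ry":0,"rz":0,"x":-12.1,"y":-7.2,"z":2,"fingers":9.5},
    {"rx":0,"ry":0,"rz":0,"x":-12.1,"y":-7.2,"z":2,"fingers":9.5},
    {"rx":0,"ry":0,"rz":0,"x":-12.1,"y":-7.2,"z":2,"fingers":9.5},
  ],
)

```text
time: 2.3
tcp_pos: [0.5354, 0.2187, 0.2763]
ee_rot: [[-0.921, 0.39, -0.001], [0.39, 0.921, 0.0], [0.001, -0.0, -1.0]]
contact_force: [0.9, 0.2, -0.5]
gripper_width: 0.095
grip_force: 0.0
```

Run:
```python
from h import *
np.set_printoptions(precision=4,suppress=True)
s=sense();print(s['time'],s['tcp_pos'],s['ee_rot'],abs(np.array(s['qvel'])).max())
cal=get_calibration('wrist');im=snap('wrist','w2')
print([proj('wrist',p,cal).round() for p in [(.5337,.2747,.135),(.5363,.2192,.135),(.5343,.1641,.135)]])
np.save('cal2.npy',cal,allow_pickle=True)
```

```text
2.3 [0.5354 0.2187 0.2763] [[-0.9207  0.3904 -0.0011]
 [ 0.3904  0.9207  0.0002]
 [ 0.0011 -0.0002 -1.    ]] 0.03989509332712969
[array([393., 198.]), array([322., 231.]), array([252., 256.])]
```

View pics/w2.png

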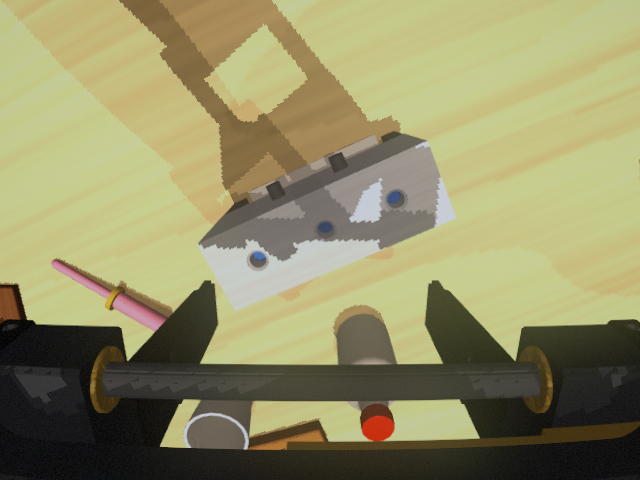

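The three hole mouths show clearly at (258,260), (325,229) and (396,198).

Run:
```python
from h import *
np.set_printoptions(precision=4,suppress=True)
cal=np.load('cal2.npy',allow_pickle=True).item()
im=cv2.imread('pics/w2.png')
P=[]
for u,v in [(258,260),(325,229),(396,198)]:
    g=cv2.GaussianBlur(cv2.cvtColor(im,6),(0,0),.8)[v-18:v+19,u-18:u+19]
    g=cv2.resize(g,None,fx=4,fy=4,interpolation=cv2.INTER_CUBIC)
    c=cv2.HoughCircles(g,cv2.HOUGH_GRADIENT,1,200,param1=80,param2=8,minRadius=26,maxRadius=56)
    c=c[0,0];uu,vv=u-18+(c[0]-1.5)/4,v-18+(c[1]-1.5)/4
    p=atz('wrist',uu,vv,.135,cal);P.append(p);print(uu,vv,c[2]/4,p)
P=np.array(P);print(np.linalg.norm(np.diff(P,axis=0),axis=1),P.mean(0),np.arctan2(*(P[2]-P[0])[:2]))
# rest corners from top
C=np.array([atz('top',u,v,.012)[:2] for u,v in [(379,231),(408,238),(388,290),(360,281)]]);print(C)
ctr=C.mean(0);ax=C[0]+C[1]-C[2]-C[3];yaw=np.arctan2(ax[1],ax[0]);print(ctr,yaw)
x=np.r_[np.cos(yaw),np.sin(yaw),0];a=-np.sin(.5)*x+[0,0,np.cos(.5)]
o=np.r_[ctr,0]-.02*x+[0,0,.1];print('collar',o,'axis',a,'end',o+.066*a)
for c in['top','side']:print(c,proj(c,o),proj(c,o+.006*a),proj(c,o+.066*a))
```

```text
257.5 258.5 8.45 [0.5373 0.1668 0.135 ]
329.25 230.5 10.4 [0.5381 0.224  0.135 ]Traceback (most recent call last):
  File "<stdin>", line 10, in <module>
TypeError: 'NoneType' object is not subscriptable
```

Run:
```python
import cv2,numpy as np
a=cv2.imread('pics/side0.png')[235:355,290:430];b=cv2.imread('pics/top0.png')[225:295,350:420]
a=cv2.resize(a,(560,480),interpolation=cv2.INTER_CUBIC);b=cv2.resize(b,(240,240),interpolation=cv2.INTER_CUBIC)
o=np.zeros((480,800,3),np.uint8);o[:,:560]=a;o[:240,560:]=np.clip(b*1.6,0,255);cv2.imwrite('pics/rodcrop.png',o)
```

```text
(no output)
```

View pics/rodcrop.png

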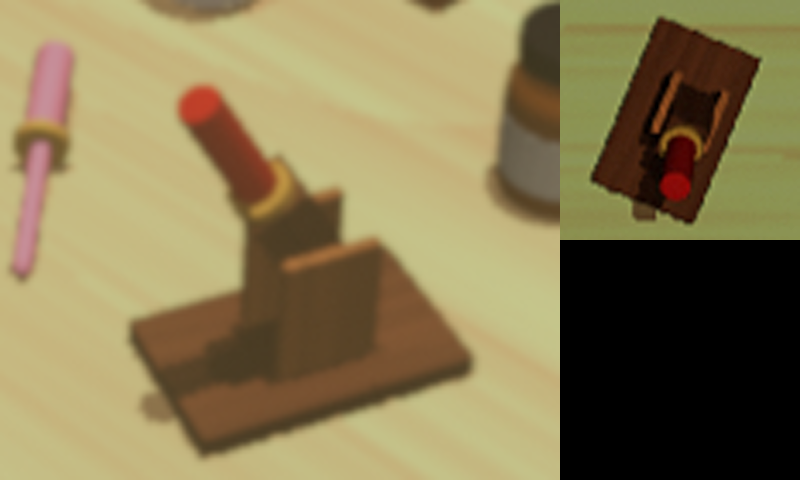

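The crop shows the handle end at side px (340,261.5) and top px (383.5,279), and the collar at side (356,282.5) and top (385.6,266.7). The base corners in the top picture are (379,230), (408,243), (388,290) and (359,277).

```bash
cat > rodm.py <<'E'
from h import *
np.set_printoptions(precision=4,suppress=True)
C=np.array([atz('top',u,v,.012)[:2] for u,v in [(378.6,230),(408.3,243.1),(388.5,289.7),(359,277.5)]]);
print(np.linalg.norm(C-np.roll(C,1,0),axis=1))
ctr=C.mean(0);ax=C[0]+C[1]-C[2]-C[3];yaw=np.arctan2(ax[1],ax[0]);print(ctr,yaw)
x=np.r_[np.cos(yaw),np.sin(yaw),0];a=-np.sin(.5)*x+[0,0,np.cos(.5)]
o=np.r_[ctr,0]-.02*x+[0,0,.1];print('collar',o,'axis',a,'end',o+.066*a)
for c in['top','side']:print(c,proj(c,o+.003*a),proj(c,o+.066*a))
e,r=tri('side',(340.2,261.5),'top',(383.5,278.9));print('tri end',e,r)
k,r2=tri('side',(356,282.5),'top',(385.6,266.7));print('tri collar',k,r2, (e-k)/np.linalg.norm(e-k),np.linalg.norm(e-k))
E
python3 rodm.py
python3 - <<'E'
from h import *
cal=np.load('cal2.npy',allow_pickle=True).item()
for u,v in [(258,260),(325,229),(396,198)]: print(atz('wrist',u,v,.135,cal))
E
```

```text
[0.1277 0.0804 0.1257 0.0784]
[ 0.5341 -0.2104] -0.4028065531616478
collar [ 0.5157 -0.2026  0.1   ] axis [-0.4411  0.1879  0.8776] end [ 0.4866 -0.1902  0.1579]
top [385.3321 267.0759] [383.4403 279.3921]
side [354.5803 282.2515] [338.4956 259.9338]
tri end [ 0.4883 -0.1914  0.1544] 0.0016064081498690997
tri collar [ 0.5157 -0.2032  0.1019] 0.00123745760595739 [-0.4545  0.1957  0.869 ] 0.0604455874470751
[0.53852939 0.16661609 0.135     ]
[0.53585406 0.22157537 0.135     ]
[0.5343737  0.27677479 0.135     ]
```

drive_tool(
  series=[
    {"rx":0,"ry":0,"rz":0,"x":-1,"y":-4.8,"z":0,"fingers":6},
    {"rx":0,"ry":-0.1,"rz":0,"x":-2,"y":-9.6,"z":0,"fingers":6},
    {"rx":0,"ry":-0.2,"rz":0,"x":-3,"y":-14.4,"z":1,"fingers":6},
    {"rx":0,"ry":-0.3,"rz":0,"x":-4,"y":-19.2,"z":2,"fingers":6},
    {"rx":0,"ry":-0.4,"rz":0,"x":-5,"y":-24,"z":3,"fingers":6},
    {"rx":0,"ry":-0.5,"rz":0,"x":-6,"y":-28.5,"z":4,"fingers":6},
    {"rx":0,"ry":-0.5,"rz":0,"x":-7,"y":-33,"z":5,"fingers":6},
    {"rx":0,"ry":-0.5,"rz":0,"x":-8.3,"y":-37,"z":6,"fingers":6},
  ],
)

```text
time: 3.15
tcp_pos: [0.4673, -0.1534, 0.2171]
ee_rot: [[-0.808, 0.385, 0.445], [0.338, 0.923, -0.186], [-0.482, 0.0, -0.876]]
contact_force: [1.5, 1.0, 0.1]
gripper_width: 0.06
grip_force: 0.0
```

drive_tool(
  series=[
    {"rx":0,"ry":0,"rz":0,"x":0,"y":-2.5,"z":0,"fingers":6},
    {"rx":0,"ry":0,"rz":0,"x":0,"y":-2.5,"z":0,"fingers":6},
    {"rx":0,"ry":0,"rz":0,"x":0,"y":-2.5,"z":0,"fingers":6},
  ],
)

```text
time: 3.45
tcp_pos: [0.4587, -0.176, 0.2174]
ee_rot: [[-0.808, 0.388, 0.443], [0.34, 0.922, -0.186], [-0.48, 0.001, -0.877]]
contact_force: [0.4, -0.2, -0.6]
gripper_width: 0.06
grip_force: 0.0
```

```bash
cat > d.py <<'E'
from h import *
def delta(p,a=None):
    s=sense();R=np.array(s['ee_rot']);print('t',s['time'],s['tcp_pos'],'shift cm',R.T@(np.array(p)-s['tcp_pos'])*100)
    if a is not None: print('axis in tool',R.T@a)
E
python3 - <<'E'
from d import *
np.set_printoptions(precision=4,suppress=True)
a=np.array([-.4411,.1879,.8776]);o=np.array([.516,-.2027,.1])
delta(o+.133*a,a)
cal=get_calibration('wrist');im=snap('wrist','w3');np.save('cal3.npy',cal,allow_pickle=True)
print(proj('wrist',o+.003*a,cal),proj('wrist',o+.066*a,cal))
E
```

```text
t 3.45 [ 0.4587 -0.176   0.2174] shift cm [ 0.0854 -0.2055  0.0304]
axis in tool [-0.0011  0.0027 -1.    ]
[317.495 232.156] [316.9186 265.0022]
```

View pics/w3.png

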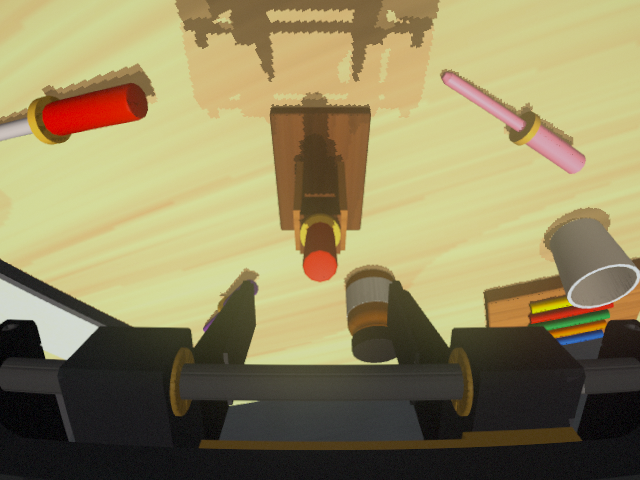

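The handle end shows at (319.5,265) against a predicted (317,265), so the alignment is good to about 1 mm. I'll approach along the rod's axis and grip.

drive_tool(
  series=[
    {"rx":0,"ry":0,"rz":0,"x":0.1,"y":-0.1,"z":3,"fingers":6},
    {"rx":0,"ry":0,"rz":0,"x":0.1,"y":-0.1,"z":6,"fingers":6},
    {"rx":0,"ry":0,"rz":0,"x":0.1,"y":-0.1,"z":8,"fingers":6},
    {"rx":0,"ry":0,"rz":0,"x":0.1,"y":-0.1,"z":9,"fingers":6},
    {"rx":0,"ry":0,"rz":0,"x":0.1,"y":-0.1,"z":9,"fingers":4},
    {"rx":0,"ry":0,"rz":0,"x":0.1,"y":-0.1,"z":9,"fingers":1},
    {"rx":0,"ry":0,"rz":0,"x":0.1,"y":-0.1,"z":9,"fingers":1},
    {"rx":0,"ry":0,"rz":0,"x":0.1,"y":-0.1,"z":9,"fingers":1},
  ],
  squeeze=50,
)

```text
time: 4.3
tcp_pos: [0.4973, -0.1943, 0.1386]
ee_rot: [[-0.808, 0.388, 0.444], [0.34, 0.922, -0.187], [-0.481, -0.0, -0.876]]
contact_force: [-0.3, -1.1, -0.5]
gripper_width: 0.0334
grip_force: 0.0
```

drive_tool(
  series=[
    {"rx":0,"ry":0,"rz":0,"x":0,"y":0,"z":0,"fingers":1},
    {"rx":0,"ry":0,"rz":0,"x":0,"y":0,"z":0,"fingers":1},
    {"rx":0,"ry":0,"rz":0,"x":0,"y":0,"z":0,"fingers":1},
  ],
)

```text
time: 4.6
tcp_pos: [0.4971, -0.1944, 0.1378]
ee_rot: [[-0.808, 0.389, 0.443], [0.341, 0.921, -0.187], [-0.48, -0.0, -0.877]]
contact_force: [0.2, 0.7, 1.8]
gripper_width: 0.0192
grip_force: 50.0
```

drive_tool(
  series=[
    {"rx":0,"ry":0,"rz":0,"x":0,"y":0,"z":-1,"fingers":1},
    {"rx":0,"ry":0,"rz":0,"x":0,"y":0,"z":-2.5,"fingers":1},
    {"rx":0,"ry":0,"rz":0,"x":0,"y":0,"z":-4.5,"fingers":1},
    {"rx":0,"ry":0,"rz":0,"x":0,"y":0,"z":-6.5,"fingers":1},
    {"rx":0,"ry":0,"rz":0,"x":0,"y":0,"z":-8.5,"fingers":1},
    {"rx":0,"ry":0,"rz":0,"x":0,"y":0,"z":-10.5,"fingers":1},
    {"rx":0,"ry":0,"rz":0,"x":0,"y":0,"z":-12,"fingers":1},
  ],
)

```text
time: 5.3
tcp_pos: [0.443, -0.1716, 0.2436]
ee_rot: [[-0.809, 0.388, 0.442], [0.341, 0.921, -0.186], [-0.479, -0.0, -0.878]]
contact_force: [0.8, -0.4, -1.9]
gripper_width: 0.0194
grip_force: 50.0
```

Run:
```python
from d import *
np.set_printoptions(precision=4,suppress=True)
delta([.5363,.2217,.30]); s=sense();print(s['ee_rot'])
```

```text
t 5.3 [ 0.443  -0.1716  0.2436] shift cm [ 3.1544 39.8609 -8.1605]
[[-0.8088  0.3884  0.4417]
 [ 0.3408  0.9215 -0.1863]
 [-0.4794 -0.0002 -0.8776]]
```

drive_tool(
  series=[
    {"rx":0,"ry":0.1,"rz":0,"x":-1.3,"y":0,"z":-2.5,"fingers":1},
    {"rx":0,"ry":0.22,"rz":0,"x":-2.7,"y":2,"z":-5,"fingers":1},
    {"rx":0,"ry":0.34,"rz":0,"x":-2,"y":6.5,"z":-5.5,"fingers":1},
    {"rx":0,"ry":0.46,"rz":0,"x":-1.4,"y":11,"z":-6,"fingers":1},
    {"rx":0,"ry":0.5,"rz":0,"x":-0.8,"y":15.5,"z":-6.3,"fingers":1},
    {"rx":0,"ry":0.5,"rz":0,"x":-0.2,"y":20,"z":-6.6,"fingers":1},
    {"rx":0,"ry":0.5,"rz":0,"x":0.4,"y":24.5,"z":-6.8,"fingers":1},
    {"rx":0,"ry":0.5,"rz":0,"x":0.8,"y":29,"z":-7,"fingers":1},
  ],
)

```text
time: 6.1
tcp_pos: [0.5187, 0.1129, 0.2999]
ee_rot: [[-0.922, 0.388, -0.001], [0.388, 0.922, -0.0], [0.001, -0.001, -1.0]]
contact_force: [1.5, 0.5, -0.4]
gripper_width: 0.0196
grip_force: 50.0
```

Run:
```python
from d import *
np.set_printoptions(precision=4,suppress=True)
delta([.5385,.1666,.30]); s=sense();print(s['ee_rot'])
```

```text
t 6.1 [0.5187 0.1129 0.2999] shift cm [ 0.2583  5.7155 -0.019 ]
[[-0.9216  0.3882 -0.0011]
 [ 0.3882  0.9216 -0.0004]
 [ 0.0009 -0.0008 -1.    ]]
```

drive_tool(
  series=[
    {"rx":0,"ry":0,"rz":0,"x":0.15,"y":3,"z":0,"fingers":1},
    {"rx":0,"ry":0,"rz":0,"x":0.26,"y":5.5,"z":0.5,"fingers":1},
    {"rx":0,"ry":0,"rz":0,"x":0.26,"y":5.5,"z":1,"fingers":1},
    {"rx":0,"ry":0,"rz":0,"x":0.26,"y":5.5,"z":1,"fingers":1},
    {"rx":0,"ry":0,"rz":0,"x":0.26,"y":5.5,"z":1,"fingers":1},
  ],
)

```text
time: 6.6
tcp_pos: [0.5376, 0.162, 0.2898]
ee_rot: [[-0.921, 0.389, -0.001], [0.389, 0.921, -0.001], [0.001, -0.001, -1.0]]
contact_force: [-0.9, 0.4, -0.5]
gripper_width: 0.0196
grip_force: 50.0
```

Run:
```python
from d import *
np.set_printoptions(precision=4,suppress=True)
delta([.5385,.1666,.285]); s=sense();print(s['ee_rot'],s['contact_force'])
cal=get_calibration('wrist');im=snap('wrist','w4');np.save('cal4.npy',cal,allow_pickle=True)
R=np.array(s['ee_rot']);t=np.array(s['tcp_pos']);print(proj('wrist',t+R[:,2]*.123,cal),proj('wrist',t+R[:,2]*.04,cal))
for p in [(.5385,.1666,.135),(.5363,.2217,.135),(.5344,.2768,.135)]:print(proj('wrist',p,cal))
c=im[130:330,220:460,::-1];cv2.imwrite('pics/w4c.png',cv2.resize(c,(720,600),interpolation=cv2.INTER_CUBIC))
```

```text
t 6.6 [0.5376 0.162  0.2898] shift cm [0.0923 0.4599 0.4828]
[[-0.9212  0.389  -0.001 ]
 [ 0.389   0.9212 -0.0006]
 [ 0.0007 -0.0009 -1.    ]] [-0.9039  0.3942 -0.4593]
[321.0005 237.2468] [321.0184 287.6609]
[327.2886 223.5719]
[394.9478 193.0504]
[464.4008 162.2249]
```

View pics/w4c.png

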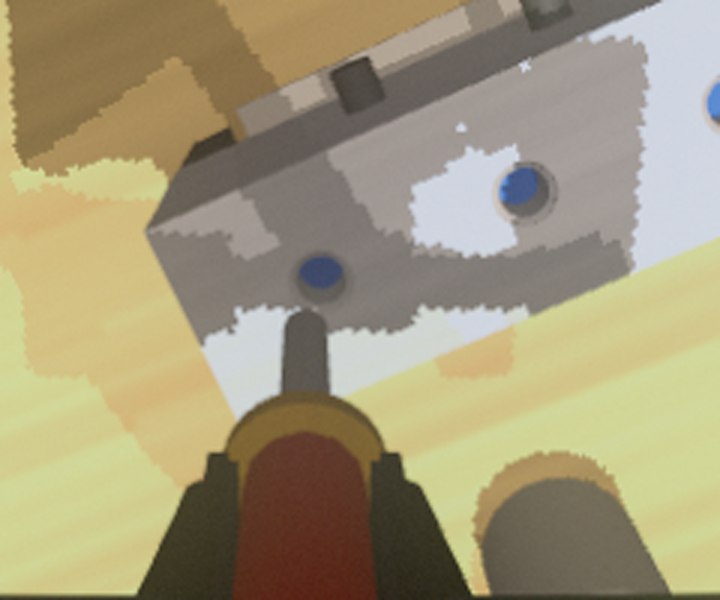

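The rod tip shows at (321.7,237) and mouth A at (327.3,223.3), both within about 1 px of prediction. I'll correct y by -0.4 mm and descend.

drive_tool(
  series=[
    {"rx":0,"ry":0,"rz":0,"x":0.09,"y":0.42,"z":0.5,"fingers":1},
    {"rx":0,"ry":0,"rz":0,"x":0.09,"y":0.42,"z":1.5,"fingers":1},
    {"rx":0,"ry":0,"rz":0,"x":0.09,"y":0.42,"z":2.4,"fingers":1},
    {"rx":0,"ry":0,"rz":0,"x":0.09,"y":0.42,"z":2.8,"fingers":1},
    {"rx":0,"ry":0,"rz":0,"x":0.09,"y":0.42,"z":3.2,"fingers":1},
    {"rx":0,"ry":0,"rz":0,"x":0.09,"y":0.42,"z":3.5,"fingers":1},
    {"rx":0,"ry":0,"rz":0,"x":0.09,"y":0.42,"z":3.8,"fingers":1},
  ],
)

```text
time: 7.35
tcp_pos: [0.5388, 0.167, 0.252]
ee_rot: [[-0.922, 0.388, -0.0], [0.388, 0.922, -0.0], [-0.0, -0.0, -1.0]]
contact_force: [-0.3, 0.1, -0.9]
gripper_width: 0.0193
grip_force: 50.0
```

drive_tool(
  series=[
    {"rx":0,"ry":0,"rz":0,"x":0,"y":0,"z":0.3,"fingers":1},
    {"rx":0,"ry":0,"rz":0,"x":0,"y":0,"z":0.5,"fingers":1},
    {"rx":0,"ry":0,"rz":0,"x":0,"y":0,"z":0.6,"fingers":1},
    {"rx":0,"ry":0,"rz":0,"x":0,"y":0,"z":0.7,"fingers":1},
  ],
)

```text
time: 7.75
tcp_pos: [0.5388, 0.167, 0.2451]
ee_rot: [[-0.922, 0.388, -0.0], [0.388, 0.922, -0.0], [0.0, -0.0, -1.0]]
contact_force: [-1.2, 0.0, -0.7]
gripper_width: 0.0192
grip_force: 50.0
```

drive_tool(
  series=[
    {"rx":0,"ry":0,"rz":0,"x":0,"y":0,"z":0.1,"fingers":1},
    {"rx":0,"ry":0,"rz":0,"x":0,"y":0,"z":0.2,"fingers":1},
  ],
)

```text
time: 7.95
tcp_pos: [0.5391, 0.1671, 0.2442]
ee_rot: [[-0.922, 0.388, 0.001], [0.388, 0.922, 0.0], [-0.001, 0.0, -1.0]]
contact_force: [-2.6, -1.0, 7.3]
gripper_width: 0.0198
grip_force: 50.0
```

drive_tool(
  series=[
    {"rx":0,"ry":0,"rz":0,"x":0,"y":0,"z":0.1,"fingers":1},
    {"rx":0,"ry":0,"rz":0,"x":0,"y":0,"z":0.1,"fingers":1},
  ],
)

```text
time: 8.15
tcp_pos: [0.5391, 0.1671, 0.2442]
ee_rot: [[-0.922, 0.388, 0.001], [0.388, 0.922, 0.0], [-0.001, 0.001, -1.0]]
contact_force: [-3.9, -1.8, 6.9]
gripper_width: 0.0193
grip_force: 50.0
```

drive_tool(
  series=[
    {"rx":0,"ry":0,"rz":0,"x":0,"y":0,"z":0.1,"fingers":1},
    {"rx":0,"ry":0,"rz":0,"x":0,"y":0,"z":0.2,"fingers":1},
    {"rx":0,"ry":0,"rz":0,"x":0,"y":0,"z":0.2,"fingers":1},
  ],
)

```text
time: 8.45
tcp_pos: [0.5394, 0.1671, 0.244]
ee_rot: [[-0.922, 0.388, 0.002], [0.388, 0.922, 0.0], [-0.002, 0.001, -1.0]]
contact_force: [-4.5, -1.7, 12.7]
gripper_width: 0.0194
grip_force: 50.0
```

drive_tool(
  series=[
    {"rx":0,"ry":0,"rz":0,"x":0,"y":0,"z":0.1,"fingers":1},
    {"rx":0,"ry":0,"rz":0,"x":0,"y":0,"z":0.15,"fingers":1},
    {"rx":0,"ry":0,"rz":0,"x":0,"y":0,"z":0.15,"fingers":1},
  ],
)

```text
time: 8.75
tcp_pos: [0.5396, 0.1671, 0.2439]
ee_rot: [[-0.922, 0.388, 0.003], [0.388, 0.922, 0.0], [-0.003, 0.001, -1.0]]
contact_force: [-6.7, -2.6, 17.1]
gripper_width: 0.0193
grip_force: 50.0
```

Hole A held at 17 N without moving, so its stick is stuck. Next is B.

drive_tool(
  series=[
    {"rx":0,"ry":0,"rz":0,"x":0,"y":0,"z":-1,"fingers":1},
    {"rx":0,"ry":0,"rz":0,"x":0,"y":0,"z":-2.5,"fingers":1},
    {"rx":0,"ry":0,"rz":0,"x":0,"y":0,"z":-3.5,"fingers":1},
    {"rx":0,"ry":0,"rz":0,"x":0.6,"y":1.3,"z":-3.5,"fingers":1},
    {"rx":0,"ry":0,"rz":0,"x":1.6,"y":3.5,"z":-3.5,"fingers":1},
    {"rx":0,"ry":0,"rz":0,"x":2.34,"y":4.99,"z":-3.5,"fingers":1},
    {"rx":0,"ry":0,"rz":0,"x":2.34,"y":4.99,"z":-3.5,"fingers":1},
  ],
)

```text
time: 9.45
tcp_pos: [0.5361, 0.2244, 0.2728]
ee_rot: [[-0.923, 0.386, -0.001], [0.386, 0.923, 0.0], [0.001, -0.0, -1.0]]
contact_force: [0.5, -0.6, -2.1]
gripper_width: 0.0194
grip_force: 50.0
```

Run:
```python
from d import *
np.set_printoptions(precision=4,suppress=True)
delta([.5361,.2217,.25]); s=sense();print(s['ee_rot'],s['contact_force'])
cal=get_calibration('wrist');im=snap('wrist','w5');np.save('cal5.npy',cal,allow_pickle=True)
R=np.array(s['ee_rot']);t=np.array(s['tcp_pos']);print(proj('wrist',t+R[:,2]*.123,cal),proj('wrist',t+R[:,2]*.04,cal))
for p in [(.5385,.1666,.135),(.5363,.2217,.135),(.5344,.2768,.135)]:print(proj('wrist',p,cal))
c=im[130:330,220:460,::-1];cv2.imwrite('pics/w5c.png',cv2.resize(c,(720,600),interpolation=cv2.INTER_CUBIC))
```

```text
t 9.45 [0.5361 0.2244 0.2728] shift cm [-0.1092 -0.2477  2.2828]
[[-0.9227  0.3856 -0.0012]
 [ 0.3856  0.9227  0.0002]
 [ 0.0012 -0.0002 -1.    ]] [ 0.4539 -0.5886 -2.0883]
[320.9896 237.2047] [321.005  287.6093]
[249.6853 263.2369]
[317.6729 232.8977]
[389.0416 201.5377]
```

View pics/w5c.png

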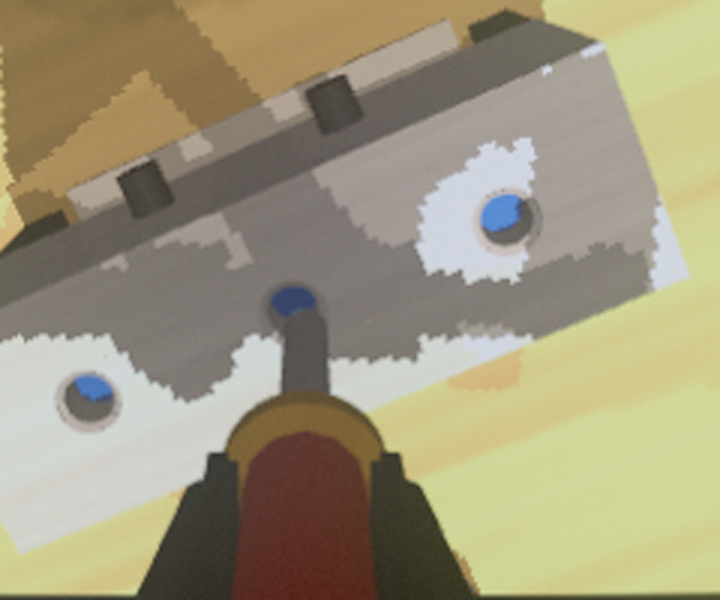

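Mouth B shows at (318.3,232.7), matching the prediction, and the tip at (321.7,237). I'll let the arm settle before correcting.

drive_tool(
  series=[
    {"rx":0,"ry":0,"rz":0,"x":0,"y":0,"z":0,"fingers":1},
    {"rx":0,"ry":0,"rz":0,"x":0,"y":0,"z":0,"fingers":1},
    {"rx":0,"ry":0,"rz":0,"x":0,"y":0,"z":0,"fingers":1},
  ],
)

```text
time: 9.8
tcp_pos: [0.5367, 0.2216, 0.2735]
ee_rot: [[-0.921, 0.389, -0.0], [0.389, 0.921, -0.0], [0.0, -0.0, -1.0]]
contact_force: [-0.3, -0.2, -0.5]
gripper_width: 0.0192
grip_force: 50.0
```

Run:
```python
from d import *
np.set_printoptions(precision=4,suppress=True)
delta([.5361,.2217,.25]); s=sense();print(s['ee_rot'])
```

```text
t 9.8 [0.5367 0.2216 0.2735] shift cm [ 0.0599 -0.0156  2.3521]
[[-0.9212  0.389  -0.0001]
 [ 0.389   0.9212 -0.0002]
 [ 0.     -0.0002 -1.    ]]
```

drive_tool(
  series=[
    {"rx":0,"ry":0,"rz":0,"x":0.03,"y":-0.04,"z":0.6,"fingers":1},
    {"rx":0,"ry":0,"rz":0,"x":0.03,"y":-0.04,"z":1.1,"fingers":1},
    {"rx":0,"ry":0,"rz":0,"x":0.03,"y":-0.04,"z":1.5,"fingers":1},
    {"rx":0,"ry":0,"rz":0,"x":0.03,"y":-0.04,"z":1.9,"fingers":1},
    {"rx":0,"ry":0,"rz":0,"x":0.03,"y":-0.04,"z":2.2,"fingers":1},
    {"rx":0,"ry":0,"rz":0,"x":0.03,"y":-0.04,"z":2.4,"fingers":1},
    {"rx":0,"ry":0,"rz":0,"x":0.03,"y":-0.04,"z":2.6,"fingers":1},
    {"rx":0,"ry":0,"rz":0,"x":0.03,"y":-0.04,"z":2.7,"fingers":1},
  ],
)

```text
time: 10.6
tcp_pos: [0.5362, 0.2219, 0.2465]
ee_rot: [[-0.922, 0.388, -0.0], [0.388, 0.922, -0.0], [0.0, -0.0, -1.0]]
contact_force: [1.0, 0.3, -0.8]
gripper_width: 0.0195
grip_force: 50.0
```

drive_tool(
  series=[
    {"rx":0,"ry":0,"rz":0,"x":0,"y":0,"z":0.1,"fingers":1},
    {"rx":0,"ry":0,"rz":0,"x":0,"y":0,"z":0.2,"fingers":1},
    {"rx":0,"ry":0,"rz":0,"x":0,"y":0,"z":0.3,"fingers":1},
    {"rx":0,"ry":0,"rz":0,"x":0,"y":0,"z":0.4,"fingers":1},
    {"rx":0,"ry":0,"rz":0,"x":0,"y":0,"z":0.4,"fingers":1},
  ],
)

```text
time: 11.1
tcp_pos: [0.5366, 0.222, 0.2442]
ee_rot: [[-0.922, 0.388, 0.001], [0.388, 0.922, 0.0], [-0.001, 0.001, -1.0]]
contact_force: [-1.9, -1.0, 4.8]
gripper_width: 0.0192
grip_force: 50.0
```

drive_tool(
  series=[
    {"rx":0,"ry":0,"rz":0,"x":0,"y":0,"z":0.1,"fingers":1},
    {"rx":0,"ry":0,"rz":0,"x":0,"y":0,"z":0.2,"fingers":1},
    {"rx":0,"ry":0,"rz":0,"x":0,"y":0,"z":0.3,"fingers":1},
    {"rx":0,"ry":0,"rz":0,"x":0,"y":0,"z":0.35,"fingers":1},
    {"rx":0,"ry":0,"rz":0,"x":0,"y":0,"z":0.35,"fingers":1},
  ],
)

```text
time: 11.6
tcp_pos: [0.537, 0.222, 0.2439]
ee_rot: [[-0.922, 0.388, 0.003], [0.388, 0.922, 0.001], [-0.003, 0.002, -1.0]]
contact_force: [-5.0, -1.4, 15.0]
gripper_width: 0.0195
grip_force: 50.0
```

B is also stuck, at 15 N with no motion. Next is C.

drive_tool(
  series=[
    {"rx":0,"ry":0,"rz":0,"x":0,"y":0,"z":-1,"fingers":1},
    {"rx":0,"ry":0,"rz":0,"x":0,"y":0,"z":-2.5,"fingers":1},
    {"rx":0,"ry":0,"rz":0,"x":0,"y":0,"z":-3.5,"fingers":1},
    {"rx":0,"ry":0,"rz":0,"x":0.6,"y":1.3,"z":-3.5,"fingers":1},
    {"rx":0,"ry":0,"rz":0,"x":1.6,"y":3.5,"z":-3.5,"fingers":1},
    {"rx":0,"ry":0,"rz":0,"x":2.3,"y":5.0,"z":-3.5,"fingers":1},
    {"rx":0,"ry":0,"rz":0,"x":2.3,"y":5.0,"z":-3.5,"fingers":1},
    {"rx":0,"ry":0,"rz":0,"x":2.3,"y":5.0,"z":-3.5,"fingers":1},
  ],
)

```text
time: 12.4
tcp_pos: [0.5341, 0.2773, 0.2734]
ee_rot: [[-0.922, 0.387, -0.001], [0.387, 0.922, -0.001], [0.001, -0.001, -1.0]]
contact_force: [0.0, -0.1, -0.6]
gripper_width: 0.0193
grip_force: 50.0
```

drive_tool(
  series=[
    {"rx":0,"ry":0,"rz":0,"x":0,"y":0,"z":0,"fingers":1},
    {"rx":0,"ry":0,"rz":0,"x":0,"y":0,"z":0,"fingers":1},
  ],
)

```text
time: 12.6
tcp_pos: [0.5345, 0.2764, 0.274]
ee_rot: [[-0.921, 0.389, -0.0], [0.389, 0.921, -0.0], [0.0, -0.0, -1.0]]
contact_force: [-0.2, -0.4, -2.0]
gripper_width: 0.019
grip_force: 50.0
```

Run:
```python
from d import *
np.set_printoptions(precision=4,suppress=True)
s=sense();cal=get_calibration('wrist');im=snap('wrist','w6')
delta([.5344,.2768,.25]); print(s['ee_rot'])
R=np.array(s['ee_rot']);t=np.array(s['tcp_pos']);print(proj('wrist',t+R[:,2]*.123,cal))
for p in [(.5361,.2217,.135),(.5344,.2768,.135)]:print(proj('wrist',p,cal))
c=im[130:330,220:460,::-1];cv2.imwrite('pics/w6c.png',cv2.resize(c,(720,600),interpolation=cv2.INTER_CUBIC))
```

```text
t 12.65 [0.5345 0.2763 0.2741] shift cm [0.0303 0.0386 2.4065]
[[-0.9213  0.3889 -0.0002]
 [ 0.3889  0.9213 -0.0003]
 [ 0.     -0.0003 -1.    ]]
[320.9917 237.263 ]
[253.426  260.2536]
[321.5721 230.2718]
```

View pics/w6c.png

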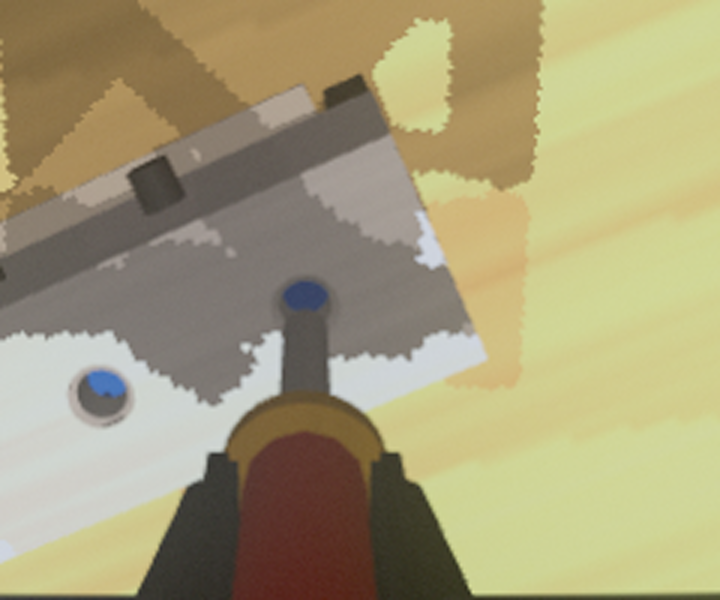

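Mouth C shows at (321.7,230.3), in line with the shaft. I'll descend and feel.

drive_tool(
  series=[
    {"rx":0,"ry":0,"rz":0,"x":0.03,"y":0,"z":0.6,"fingers":1},
    {"rx":0,"ry":0,"rz":0,"x":0.03,"y":0,"z":1.1,"fingers":1},
    {"rx":0,"ry":0,"rz":0,"x":0.03,"y":0,"z":1.5,"fingers":1},
    {"rx":0,"ry":0,"rz":0,"x":0.03,"y":0,"z":1.9,"fingers":1},
    {"rx":0,"ry":0,"rz":0,"x":0.03,"y":0,"z":2.2,"fingers":1},
    {"rx":0,"ry":0,"rz":0,"x":0.03,"y":0,"z":2.4,"fingers":1},
    {"rx":0,"ry":0,"rz":0,"x":0.03,"y":0,"z":2.6,"fingers":1},
    {"rx":0,"ry":0,"rz":0,"x":0.03,"y":0,"z":2.8,"fingers":1},
  ],
)

```text
time: 13.45
tcp_pos: [0.5342, 0.2771, 0.2461]
ee_rot: [[-0.922, 0.388, 0.0], [0.388, 0.922, 0.0], [-0.0, 0.0, -1.0]]
contact_force: [-0.2, 0.4, -1.6]
gripper_width: 0.0192
grip_force: 50.0
```

drive_tool(
  series=[
    {"rx":0,"ry":0,"rz":0,"x":0,"y":0,"z":0.15,"fingers":1},
    {"rx":0,"ry":0,"rz":0,"x":0,"y":0,"z":0.3,"fingers":1},
    {"rx":0,"ry":0,"rz":0,"x":0,"y":0,"z":0.45,"fingers":1},
    {"rx":0,"ry":0,"rz":0,"x":0,"y":0,"z":0.6,"fingers":1},
    {"rx":0,"ry":0,"rz":0,"x":0,"y":0,"z":0.75,"fingers":1},
    {"rx":0,"ry":0,"rz":0,"x":0,"y":0,"z":0.75,"fingers":1},
  ],
)

```text
time: 14.05
tcp_pos: [0.5345, 0.2771, 0.2408]
ee_rot: [[-0.922, 0.388, 0.002], [0.388, 0.922, 0.0], [-0.001, 0.001, -1.0]]
contact_force: [-1.0, -1.2, 5.6]
gripper_width: 0.0195
grip_force: 50.0
```

It is sliding, so C holds the loose stick. I'll keep pushing.

drive_tool(
  series=[
    {"rx":0,"ry":0,"rz":0,"x":0,"y":0,"z":0.4,"fingers":1},
    {"rx":0,"ry":0,"rz":0,"x":0,"y":0,"z":0.8,"fingers":1},
    {"rx":0,"ry":0,"rz":0,"x":0,"y":0,"z":1.2,"fingers":1},
    {"rx":0,"ry":0,"rz":0,"x":0,"y":0,"z":1.6,"fingers":1},
    {"rx":0,"ry":0,"rz":0,"x":0,"y":0,"z":2.0,"fingers":1},
    {"rx":0,"ry":0,"rz":0,"x":0,"y":0,"z":2.4,"fingers":1},
  ],
)

```text
time: 14.65
tcp_pos: [0.5347, 0.2772, 0.2171]
ee_rot: [[-0.922, 0.388, 0.002], [0.388, 0.922, 0.001], [-0.001, 0.001, -1.0]]
contact_force: [-2.9, -1.2, 7.0]
gripper_width: 0.0193
grip_force: 50.0
```

drive_tool(
  series=[
    {"rx":0,"ry":0,"rz":0,"x":0,"y":0,"z":0.4,"fingers":1},
    {"rx":0,"ry":0,"rz":0,"x":0,"y":0,"z":0.8,"fingers":1},
    {"rx":0,"ry":0,"rz":0,"x":0,"y":0,"z":1.2,"fingers":1},
    {"rx":0,"ry":0,"rz":0,"x":0,"y":0,"z":1.6,"fingers":1},
    {"rx":0,"ry":0,"rz":0,"x":0,"y":0,"z":2.0,"fingers":1},
    {"rx":0,"ry":0,"rz":0,"x":0,"y":0,"z":2.4,"fingers":1},
  ],
)

```text
time: 15.25
tcp_pos: [0.5347, 0.2772, 0.193]
ee_rot: [[-0.922, 0.388, 0.002], [0.388, 0.922, 0.001], [-0.001, 0.001, -1.0]]
contact_force: [-2.6, -1.2, 7.3]
gripper_width: 0.0194
grip_force: 50.0
```

drive_tool(
  series=[
    {"rx":0,"ry":0,"rz":0,"x":0,"y":0,"z":0.3,"fingers":1},
    {"rx":0,"ry":0,"rz":0,"x":0,"y":0,"z":0.6,"fingers":1},
    {"rx":0,"ry":0,"rz":0,"x":0,"y":0,"z":0.9,"fingers":1},
    {"rx":0,"ry":0,"rz":0,"x":0,"y":0,"z":1.1,"fingers":1},
    {"rx":0,"ry":0,"rz":0,"x":0,"y":0,"z":1.3,"fingers":1},
  ],
)

```text
time: 15.75
tcp_pos: [0.5347, 0.2772, 0.1799]
ee_rot: [[-0.922, 0.388, 0.001], [0.388, 0.922, 0.0], [-0.001, 0.001, -1.0]]
contact_force: [-2.6, -1.0, 6.6]
gripper_width: 0.0192
grip_force: 50.0
```

drive_tool(
  series=[
    {"rx":0,"ry":0,"rz":0,"x":0,"y":0,"z":0.1,"fingers":1},
    {"rx":0,"ry":0,"rz":0,"x":0,"y":0,"z":0.2,"fingers":1},
    {"rx":0,"ry":0,"rz":0,"x":0,"y":0,"z":0.2,"fingers":1},
  ],
)

```text
time: 16.05
tcp_pos: [0.5348, 0.2772, 0.1794]
ee_rot: [[-0.922, 0.388, 0.002], [0.388, 0.922, 0.0], [-0.001, 0.001, -1.0]]
contact_force: [-4.2, -2.2, 11.2]
gripper_width: 0.0193
grip_force: 50.0
```

drive_tool(
  series=[
    {"rx":0,"ry":0,"rz":0,"x":0,"y":0,"z":0.1,"fingers":1},
    {"rx":0,"ry":0,"rz":0,"x":0,"y":0,"z":0.2,"fingers":1},
    {"rx":0,"ry":0,"rz":0,"x":0,"y":0,"z":0.2,"fingers":1},
  ],
)

```text
time: 16.35
tcp_pos: [0.5349, 0.2773, 0.1793]
ee_rot: [[-0.922, 0.388, 0.002], [0.388, 0.922, 0.0], [-0.002, 0.001, -1.0]]
contact_force: [-8.0, -3.9, 20.1]
gripper_width: 0.019
grip_force: 50.0
```

The collar is seated: motion stopped at the expected height and the force rose. I'll relieve the load, release and retract.

drive_tool(
  series=[
    {"rx":0,"ry":0,"rz":0,"x":0,"y":0,"z":-0.4,"fingers":1},
    {"rx":0,"ry":0,"rz":0,"x":0,"y":0,"z":-0.4,"fingers":1},
    {"rx":0,"ry":0,"rz":0,"x":0,"y":0,"z":-0.4,"fingers":2.4},
    {"rx":0,"ry":0,"rz":0,"x":0,"y":0,"z":-0.4,"fingers":4},
    {"rx":0,"ry":0,"rz":0,"x":0,"y":0,"z":-0.4,"fingers":5.5},
    {"rx":0,"ry":0,"rz":0,"x":0,"y":0,"z":-0.4,"fingers":5.5},
    {"rx":0,"ry":0,"rz":0,"x":0,"y":0,"z":-0.4,"fingers":5.5},
  ],
)

```text
time: 17.05
tcp_pos: [0.534, 0.2769, 0.1771]
ee_rot: [[-0.922, 0.388, -0.001], [0.388, 0.922, -0.0], [0.001, -0.001, -1.0]]
contact_force: [0.7, 0.5, 0.0]
gripper_width: 0.0508
grip_force: 0.0
```

drive_tool(
  series=[
    {"rx":0,"ry":0,"rz":0,"x":0,"y":0,"z":-1.5,"fingers":5.5},
    {"rx":0,"ry":0,"rz":0,"x":0,"y":0,"z":-4,"fingers":5.5},
    {"rx":0,"ry":0,"rz":0,"x":0,"y":0,"z":-8,"fingers":5.5},
    {"rx":0,"ry":0,"rz":0,"x":0,"y":0,"z":-12,"fingers":5.5},
    {"rx":0,"ry":0,"rz":0,"x":0,"y":0,"z":-14,"fingers":5.5},
    {"rx":0,"ry":0,"rz":0,"x":0,"y":0,"z":-14,"fingers":5.5},
  ],
)

```text
time: 17.65
tcp_pos: [0.5358, 0.2777, 0.3239]
ee_rot: [[-0.922, 0.388, 0.009], [0.388, 0.922, 0.004], [-0.007, 0.007, -1.0]]
contact_force: [0.6, 1.3, 0.6]
gripper_width: 0.0547
grip_force: 0.0
```

Run:
```python
from h import *
im=snap('side','s9');t=snap('top','t9')
o=np.zeros((480,800,3),np.uint8)
o[:,:480]=cv2.resize(im[130:290,140:300,::-1],(480,480),interpolation=cv2.INTER_CUBIC)
o[:320,480:]=cv2.resize(np.clip(t[220:300,150:230,::-1]*1.6,0,255).astype(np.uint8),(320,320))
cv2.imwrite('pics/fin.png',o)
b=np.array([.5344,.2768,.135])
print(proj('side',b),proj('side',b+[0,0,.066]),proj('top',b),proj('top',b+[0,0,.066]))
```

```text
[187.80850701 161.48959235] [183.56985841 132.17555282] [172.10922696 256.68884692] [161.92653225 255.21675222]
```

View pics/fin.png

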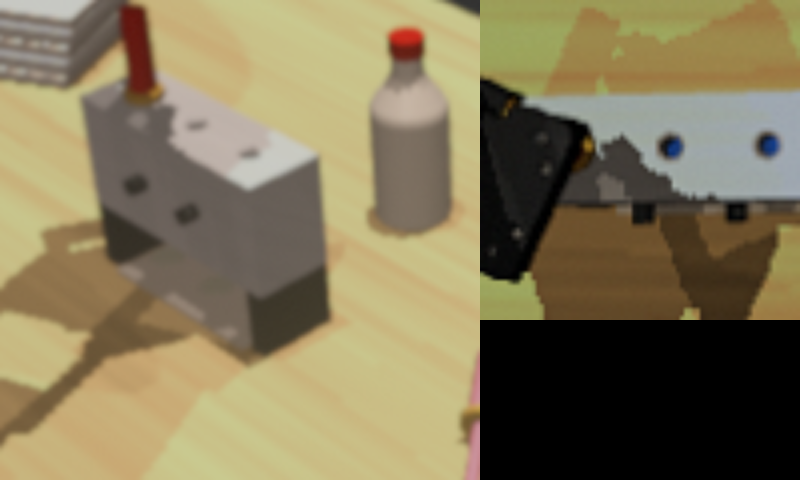

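The rod stands upright in hole C with its brass collar on the block (side ≈(187,161), handle end ≈(184,132)), as predicted. The gripper is clear.

```bash
python3 -c "
from h import *
print(job.job_done())"
```

```text
the job is handed in; nothing more can be done
None
```

The job is handed in: the loose stick was in hole C and is pushed down, and the rod stands upright there with its collar on the block, released. The sticks in A and B held at 17 N and 15 N.

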